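# Sweep the packing scrap off the table into the tote

### The job

Clear the packing scrap off the table: with your fingertips, sweep the empty tape core, the broken piece of pallet slat and the plastic roll plug across the table top and over its left edge, so that all three drop into the grey tote parked there. Only push them along the table, do not pick them up or carry them out over the tote. Leave everything else on the table where it is.

Things in the scene. Friction and masses are not known exactly. Their poses are not given: they have to be found in the camera images.
- table_edge (a point): A point on the top of the white folding table, at its left edge (the edge on the robot's left hand). The edge is straight and runs along world x through this point; the table top is flat, level and 45 mm thick. Beyond the edge (greater y) there is a drop into the tote.
- tote: Open grey scrap tote on a parked cart, fixed. 400 mm along its x (along the table edge) by 300 mm (y) by 120 mm high, walls 5 mm. Origin at the centre of its underside. Its rim is 50 mm below the table top and its near wall 10 to 35 mm inside the table edge, so a piece wholly within 190 mm either side of its centre along x drops in when it goes off the edge.
- core_mid (a point): SCRAP: empty tape core, a short bare cardboard tube lying flat with its hole upward, 84 mm outside diameter, wall 4 mm, 48 mm high, about 40 g. The point is at its centre, half-way up (24 mm over the table).
- slat_mid (a point): SCRAP: broken-off piece of pallet slat, a flat wooden bar lying on the table, 110 mm (its x) by 48 mm (its y) by 20 mm high, about 55 g. The point is at its centre, 10 mm over the table.
- plug_mid (a point): SCRAP: plastic end plug of a film roll, a round flange of 84 mm diameter and 10 mm thickness lying flat on the table, with a round hub of 52 mm diameter on top, 38 mm high in all, about 70 g. The point is on its axis, half-way up (19 mm over the table).
- tape_roll: To be left alone: full roll of brown tape lying flat, thick-walled ring of 114 mm outside and 81 mm inside diameter, 48 mm high. Origin at the centre of its underside.
- carton: To be left alone: small sealed carton, 90 mm (x) by 60 mm (y) by 45 mm high. Origin at the centre of its underside.
- marker: To be left alone: marker pen lying along its x, 138 mm long, 17 mm thick. Origin at its underside, middle.
- cutter: To be left alone: box cutter lying along its x, about 155 mm long, 26 mm wide, 22 mm high. Origin at its underside, near the middle.
- radio: To be left alone: handheld radio standing upright, 34 by 58 mm, 115 mm high, 197 mm with its aerial. Origin at the centre of its underside.

How it is judged (in metres and radians):
At the end, for the whole second after the job is handed in: The tape core, the slat piece and the plug are all inside the tote, their centres between its walls and below its rim; each of the five other things is within 20 mm of where it was (x of core_mid in the frame of tote between -0.195 and 0.195 m and y of core_mid in the frame of tote between -0.145 and 0.145 m and z of core_mid in the frame of tote between 0 and 0.115 m and x of slat_mid in the frame of tote between -0.195 and 0.195 m and y of slat_mid in the frame of tote between -0.145 and 0.145 m and z of slat_mid in the frame of tote between 0 and 0.115 m and x of plug_mid in the frame of tote between -0.195 and 0.195 m and y of plug_mid in the frame of tote between -0.145 and 0.145 m and z of plug_mid in the frame of tote between 0 and 0.115 m and distance of each of tape_roll, carton, marker, cutter, radio from where it was at the start of the episode below 0.02 m); the robot touches nothing.
It fails at once if a piece of scrap is lifted off the table (its centre more than 20 mm higher than when it lies flat) (height (world z) of core_mid above 0.046 m or height (world z) of slat_mid above 0.032 m or height (world z) of plug_mid above 0.041 m).
It fails at once if a piece of scrap is carried out over the tote instead of dropping off the edge (its centre 80 mm beyond the edge and still above the table top) ((world y of core_mid above 0.46 m and height (world z) of core_mid above 0.005 m) or (world y of slat_mid above 0.46 m and height (world z) of slat_mid above 0.005 m) or (world y of plug_mid above 0.46 m and height (world z) of plug_mid above 0.005 m)).
It fails at once if the tape roll, carton, marker, cutter or radio is moved by more than 20 mm (distance of any of tape_roll, carton, marker, cutter, radio from where it was at the start of the episode above 0.02 m).
It also fails if it takes over 64 s, if anything falls off the work surface, if the arm or the gripper's body presses on something with over 40 N, if the wrist force passes 120 N, or if a joint passes its speed limit or range.

### The arm

A 6-joint arm with a two-finger parallel gripper is mounted at the origin on the work surface. World frame = base frame: x ahead of the robot, y to its left, z up, the work surface at z = 0. Lengths are in mm, angles in rad, forces in N, time in s.
With the tool pointing down it reaches from about 350 to 875 mm from the base axis. Payload 4.2 kg.
Tool frame: the origin (TCP) lies midway between the tips of the shut fingers; the grasp point (between the pads) lies 19 mm behind it; x points along the fingers, y is the direction in which the jaws open and shut, and the axes are right-handed (so a half turn about x gives the same grasp; the last joint's range is limited). The gripper opens to 87 mm and grips with 3 to 60 N. Pads are 19 mm wide; open, the fingers measure 117 mm over their backs; the gripper's body (75 mm by 190 mm) begins 51 mm behind the grasp point.
Start: joints at [-1.003, 0.385, 0.008, 0, -1.194, -0.259], TCP at [189.963, -595.41, 222.55] pointing down, gripper open.
Joint ranges: [-3.14, 3.14], [-1.21, 2.06], [-1.07, 1.41], [-3.16, 2.05], [-2.99, -0.16], [-3.1, 3.1]. Speed limits (rad/s): [2.79, 2.79, 3.14, 3.14, 3.14, 3.14].

### API

Orientations are given as a rotation vector (axis times angle).
In Python, from rig import bot, capture gives the robot as it stands.
- The arm moves only by the tool send_rows, never from a script. Its argument "deltas" is a list of rows, each a list of 3 entries, a list of its own where there are three numbers: the turn, a rotation vector about the tool's x, y, z in rad, then the shift along the tool's x, y, z in mm, then the closure, from 0 (fully open) to 1 (shut). A call has 1 to 10 rows; each row is the pose to reach, as a shift and turn from the pose commanded when the call began, along the tool's axes at that moment; what a row does not reach only later rows make up. A row lasts 1/8 s, in which the tool goes at most 62.5 mm and 10.7 degrees, less where a joint would pass 70% of its speed; a pose out of reach is approached as far as the arm can. A call with a gripper value outside its range is refused whole. The fingers move at their own pace and stop on an object; "squeeze" is the grip in N (left out, the last holds). Time passes only in rows, so rows that repeat a pose let the fingers close. It gives the time, the measured TCP pose, the force and the opening at its end, in the units of the state.
- bot.get_obs(): the state, without advancing time (a new reading comes with each control period).
- capture(name): name is "scene" or "top" or "wrist"; returns a dict with "image" (384x512x3 uint8, blue, green, red), "K" (3x3 intrinsics, pixels), "origin" and "orientation" of the camera in the world. Camera axes: x right, y down, z forward; pixel columns grow to the right and rows downward; lengths in mm; the calibration is good to about 2 mm. A picture is of the moment at which its call begins. There is no depth.
- bot.sign_off(): hands the job in, once; it reports no verdict.
The state is a dict: "t": time; "joints": joint angles; "qd": joint speeds; "joint_efforts": joint torques, N m; "tcp_pos": TCP position; "eef_rot": TCP orientation; "wrist_force": force on the tool from outside, world axes, zero at the start; "moment": the same for the moment, N m; "opening": finger opening in mm.
Only numpy, scipy, OpenCV 4.12 (cv2) and the standard library are available. Lean on these libraries where they do the work, as an engineer would, in place of code of your own. Each camera call takes 0.05 s, during which the arm holds its last target.

## Working session

There is one attempt and no reset: what is moved stays moved. The work goes in short steps, Python scripts to look and compute and a tool call to move; the robot and the scene stay as the last step left them, time stands still between calls to the robot, and variables do not carry over. Pictures are saved under pics/ and viewed, and the job is handed in when it is done.

Besides the shell and the picture viewer there is one more tool, called after ">>>" as a command line: name --argument value ..., lists and objects as JSON in quotes. send_rows: Moves the arm, as the interface text tells. Its arguments: {"type":"object","properties":{"deltas":{"type":"array","items":{"type":"array"}},"squeeze":{"type":"number"}},"required":["deltas"]}

```bash
mkdir -p pics; ls; python3 - <<'E'
from rig import bot,capture
import cv2,numpy as np
print(bot.get_obs())
for n in ["scene","top","wrist"]:
    c=capture(n); cv2.imwrite(f"pics/{n}0.png",c["image"]); print(n,c["K"],c["origin"],c["orientation"])
E
```

```text
pics
{'t': 0.0, 'joints': array([-1.00340094e+00,  3.85535584e-01,  6.62811930e-03, -5.51673446e-04,
       -1.19398116e+00, -2.58600841e-01]), 'qd': array([-0.00033629, -0.00050196, -0.00067594,  0.00079566,  0.00151283,
        0.00136772]), 'joint_efforts': array([-4.24409509e-04, -3.90664923e+01,  1.87407482e+01,  4.22013894e+00,
        1.10095425e-02, -2.30133583e-04]), 'tcp_pos': array([ 189.79211522, -594.85096276,  221.46533753]), 'eef_rot': array([-0.24053292,  1.55756361,  0.24387747]), 'wrist_force': array([ 0.04025617, -0.54125986,  0.58531345]), 'moment': array([ 0.03535308,  0.0174436 , -0.00739946]), 'opening': 87.10245951503978}
scene [[499.44997091   0.         256.96196597]
 [  0.         499.44997091 198.73245528]
 [  0.           0.           1.        ]] [1326.82603204 1000.60606632 1100.29678736] [-0.89798907 -2.53478854  1.07009322]
top [[440.05998433   0.         262.84522307]
 [  0.         440.05998433 190.87782337]
 [  0.           0.           1.        ]] [ 504.06269676   54.40817864 1254.6304856 ] [-2.21534005  2.15275016 -0.09751281]
wrist [[291.11472846   0.         249.79485513]
 [  0.         291.11472846 189.47843997]
 [  0.           0.           1.        ]] [ 115.60512087 -618.58992569  383.38907351] [1.74104541 2.3831922  0.34591015]
```

View pics/top0.png

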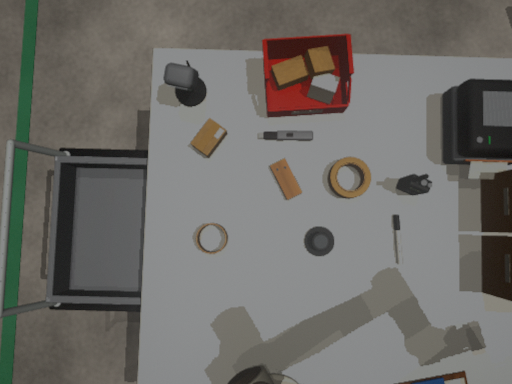

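View pics/scene0.png

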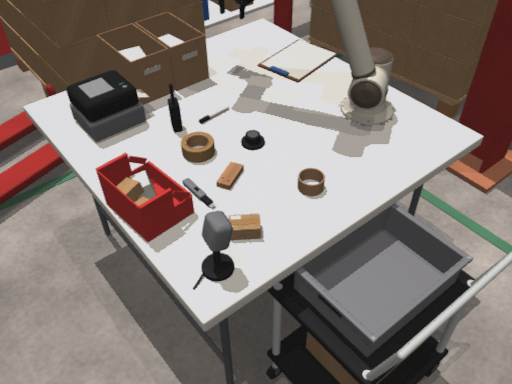

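The top view has image-left as +y and image-up as +x. The core is at about (212,238), the slat (286,179), the plug (320,241) and the tape roll (350,178). The carton is at (209,138), the cutter (287,135), the marker (398,238) and the radio (415,185). The tote spans columns 55–148, rows 150–310.

```bash
cat > h.py <<'E'
import numpy as np,cv2
from scipy.spatial.transform import Rotation as R
def ray(c,u,v,z):
    d=R.from_rotvec(c["orientation"]).apply(np.linalg.inv(c["K"])@[u,v,1.]); o=np.array(c["origin"])
    return o+d*(z-o[2])/d[2]
def proj(c,p):
    q=R.from_rotvec(c["orientation"]).inv().apply(np.array(p)-c["origin"]); q=c["K"]@q; return q[:2]/q[2]
E
python3 - <<'E'
from rig import bot,capture
from h import *
c=capture("top"); im=c["image"]; hsv=cv2.cvtColor(im,cv2.COLOR_BGR2HSV)
m=((hsv[...,1]>70)|(hsv[...,2]<110)).astype(np.uint8)*255
m=cv2.morphologyEx(m,cv2.MORPH_OPEN,np.ones((2,2),np.uint8))
n,l,s,ce=cv2.connectedComponentsWithStats(m)
out=cv2.resize(im[110:290,140:440],None,fx=2.6,fy=2.6,interpolation=cv2.INTER_CUBIC); cv2.imwrite("pics/topz.png",out)
for i in range(1,n):
    if s[i,4]>60 and s[i,0]>148 and s[i,0]<440 and 100<s[i,1]<280:
        cs,_=cv2.findContours((l==i).astype(np.uint8),cv2.RETR_EXTERNAL,cv2.CHAIN_APPROX_NONE)
        k=max(cs,key=cv2.contourArea); r=cv2.minAreaRect(k)
        P=np.array([ray(c,u,v,10)[:2] for u,v in cv2.boxPoints(r)])
        print(s[i],np.round(ce[i],1),"z10 ctr",ray(c,*r[0],10)[:2].round(),"corners",P.round().tolist())
for v in (130,200,250,300,350):
    row=im[v].astype(int).sum(1); print(v,[ (u,row[u]) for u in range(138,160,1)])
for u,v in [(147,150),(147,310),(58,150),(50,305)]: print(u,v,ray(c,u,v,-50).round())
E
```

```text
[192 120  36  39 746] [208.2 140. ] z10 ctr [748. 203.] corners [[726.0, 260.0], [810.0, 203.0], [770.0, 147.0], [687.0, 204.0]]
[264 132  50  10 461] [288.7 136.2] z10 ctr [763. -24.] corners [[774.0, 47.0], [779.0, -94.0], [752.0, -94.0], [748.0, 46.0]]
[ 328  158   44   42 1047] [349.6 178.5] z10 ctr [ 647. -201.] corners [[705.0, -138.0], [708.0, -262.0], [591.0, -263.0], [587.0, -140.0]]
[271 160  32  41 689] [286.1 180.1] z10 ctr [638. -20.] corners [[674.0, 28.0], [699.0, -17.0], [602.0, -68.0], [577.0, -23.0]]
[396 175  37  21 633] [413.9 185.6] z10 ctr [ 634. -385.] corners [[661.0, -333.0], [664.0, -437.0], [607.0, -436.0], [604.0, -334.0]]
[393 215   8  49 187] [396.5 232.3] z10 ctr [ 480. -336.] corners [[547.0, -325.0], [548.0, -345.0], [413.0, -346.0], [412.0, -326.0]]
[197 225  23  30 147] [203.9 242.3] z10 ctr [458. 202.] corners [[486.0, 241.0], [506.0, 198.0], [430.0, 162.0], [410.0, 206.0]]
[217 225  12  23  84] [223.8 234. ] z10 ctr [477. 152.] corners [[504.0, 173.0], [512.0, 154.0], [450.0, 130.0], [443.0, 149.0]]
[305 227  30  30 718] [319.6 241.7] z10 ctr [ 46
[... 1927 characters left out ...]
)), (155, np.int64(421)), (156, np.int64(420)), (157, np.int64(419)), (158, np.int64(421)), (159, np.int64(419))]
350 [(138, np.int64(269)), (139, np.int64(378)), (140, np.int64(413)), (141, np.int64(410)), (142, np.int64(410)), (143, np.int64(411)), (144, np.int64(413)), (145, np.int64(412)), (146, np.int64(414)), (147, np.int64(413)), (148, np.int64(410)), (149, np.int64(413)), (150, np.int64(415)), (151, np.int64(413)), (152, np.int64(415)), (153, np.int64(413)), (154, np.int64(415)), (155, np.int64(415)), (156, np.int64(415)), (157, np.int64(416)), (158, np.int64(417)), (159, np.int64(414))]
147 150 [722. 394. -50.]
147 310 [253. 371. -50.]
58 150 [714. 659. -50.]
50 305 [260. 652. -50.]
```

```bash
python3 - <<'E'
import cv2
im=cv2.imread("pics/top0.png"); cv2.imwrite("pics/tz.png",cv2.resize(im[110:290,140:440],None,fx=2.6,fy=2.6,interpolation=cv2.INTER_CUBIC))
E
```

```text
(no output)
```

View pics/tz.png

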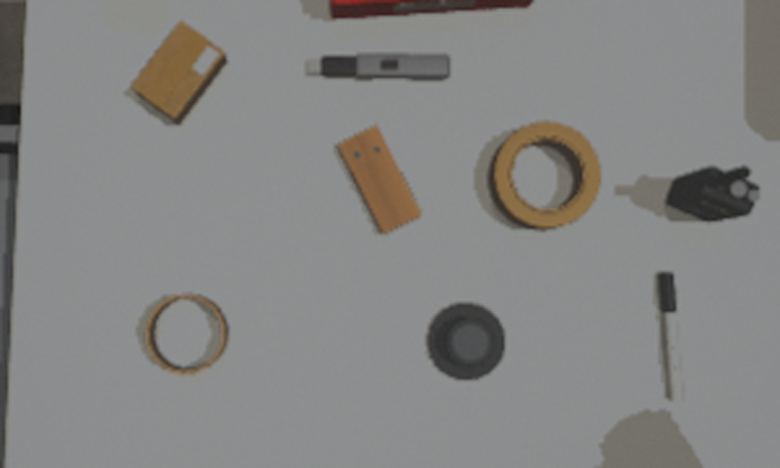

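```bash
python3 - <<'E'
from rig import bot,capture
from h import *
c=capture("top"); o=bot.get_obs(); M=R.from_rotvec(o["eef_rot"]).as_matrix(); print(M.round(3))
print("core",ray(c,211.9,238.1,48),"| plug hub top",ray(c,320.5,241.5,38),"flange",ray(c,319.6,241.7,10))
print("slat",ray(c,286,180,20), "edge",[ray(c,u,v,0).round(1)[:2].tolist() for u,v in [(148.6,130),(145.7,200),(142.6,250),(140.7,300),(138.6,350)]])
s=capture("scene")
cc=ray(c,211.9,238.1,48)
for n,p in dict(core=cc,plug=ray(c,319.6,241.7,10),slat=ray(c,286,180,20)).items(): print(n,proj(s,p).round(1))
x=c["image"][140:320,40:160]; cv2.imwrite("pics/tote.png",cv2.resize(x,None,fx=3.3,fy=3.3))
E
```

```text
[[-0.    -0.304  0.953]
 [ 0.001  0.953  0.304]
 [-1.     0.001 -0.   ]]
core [468.75223547 180.5870937   48.        ] | plug hub top [ 467.52082604 -117.12210641   38.        ] flange [ 466.04941492 -118.54391676   10.        ]
slat [636.7504938  -19.15921742  20.        ] edge [[772.3, 379.6], [569.9, 377.9], [428.5, 379.7], [289.7, 378.0], [153.4, 376.9]]
core [310.3 175.2]
plug [252.4 139.5]
slat [230.2 171.9]
```

View pics/tote.png

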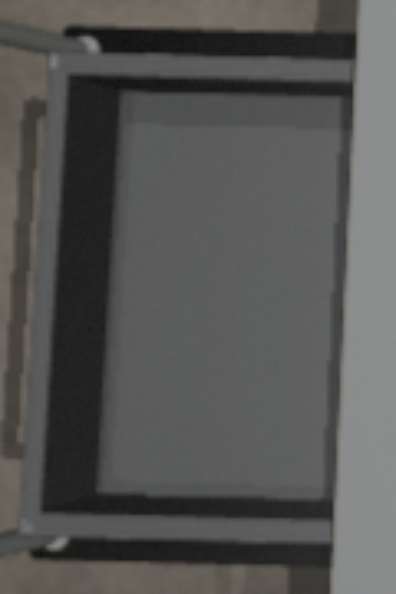

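The scene-view cross-check agrees for all three pieces, and the measured edge is y≈379. The tote's inner x range is about 294–684, so its centre is about 489. I'll push the core first, with half-closed fingers and the jaw axis along world x.

>>> send_rows --deltas '[[[-0.126,0,0],[6,46.7,38],0.5],[[-0.252,0,0],[12,93.4,76],0.5],[[-0.378,0,0],[18,140.1,114],0.5],[[-0.504,0,0],[24,186.8,152],0.5],[[-0.63,0,0],[30,233.5,190],0.5],[[-0.756,0,0],[36,280.2,228],0.5],[[-0.882,0,0],[42,326.9,266],0.5],[[-1.008,0,0],[48,373.6,304],0.5],[[-1.134,0,0],[54,420.3,342],0.5],[[-1.26,0,0],[60,467,380],0.5]]'

```text
t: 1.55
tcp_pos: [410.6, -32.9, 162.9]
eef_rot: [-1.212, 1.206, 1.21]
wrist_force: [0.7, -1.8, 1.4]
opening: 43.5
```

```bash
python3 - <<'E'
from rig import bot
from h import *
o=bot.get_obs(); print(o["t"],o["tcp_pos"].round(1),R.from_rotvec(o["eef_rot"]).as_matrix().round(3),o["opening"],o["joints"].round(2))
E
```

```text
1.55 [410.6 -32.9 162.9] [[ 0.002 -1.    -0.003]
 [ 0.    -0.003  1.   ]
 [-1.    -0.002  0.   ]] 43.51476923238127 [ 0.32  0.08 -0.57  0.   -0.92 -0.32]
```

>>> send_rows --deltas '[[[0,0,0],[20,-20,45],0.5],[[0,0,0],[50,-40,90],0.5],[[0,0,0],[85,-59,130],0.5],[[0,0,0],[120,-59,130],0.5],[[0,0,0],[145,-59,130],0.5],[[0,0,0],[156,-59,130],0.5],[[0,0,0],[156,-59,130],0.5]]'

```text
t: 2.42
tcp_pos: [469.3, 94.7, 6.4]
eef_rot: [-1.208, 1.211, 1.208]
wrist_force: [0.7, 0.6, 0.3]
opening: 43.6
```

```bash
python3 - <<'E'
from rig import bot,capture
import cv2
o=bot.get_obs(); print(o["tcp_pos"],o["wrist_force"],o["opening"])
cv2.imwrite("pics/w1.png",capture("wrist")["image"])
E
```

```text
[469.31315741  94.72530851   6.36141918] [0.67816888 0.59752928 0.33710193] 43.57525101971817
```

View pics/w1.png

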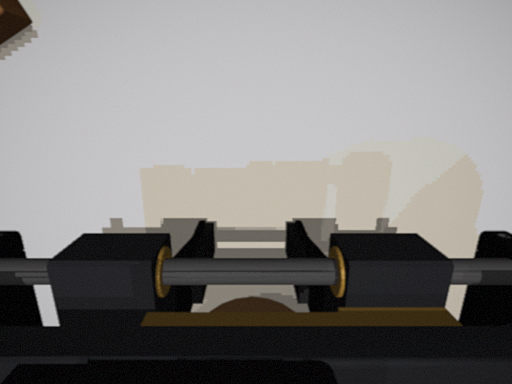

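The wrist camera looks back along -y and shows clear table, with the core's brown top just visible beyond the fingers at about (250,303). I'll start the push now.

>>> send_rows --deltas '[[[0,0,0],[0,0,14],0.5],[[0,0,0],[0,0,28],0.5],[[0,0,0],[0,0,42],0.5],[[0,0,0],[0,0,56],0.5],[[0,0,0],[0,0,70],0.5],[[0,0,0],[0,0,84],0.5],[[0,0,0],[0,0,98],0.5],[[0,0,0],[0,0,112],0.5],[[0,0,0],[0,0,126],0.5],[[0,0,0],[0,0,140],0.5]]'

```text
t: 3.72
tcp_pos: [469.6, 235.8, 6.5]
eef_rot: [-1.208, 1.21, 1.208]
wrist_force: [0.4, -0.4, -0.6]
opening: 43.7
```

```bash
python3 - <<'E'
from rig import bot,capture
import cv2
o=bot.get_obs(); print(o["tcp_pos"],o["wrist_force"],o["opening"])
cv2.imwrite("pics/s1.png",capture("scene")["image"])
E
```

```text
[469.62084135 235.81995902   6.54429203] [ 0.35340943 -0.38447101 -0.59082109] 43.674750969192495
```

View pics/s1.png

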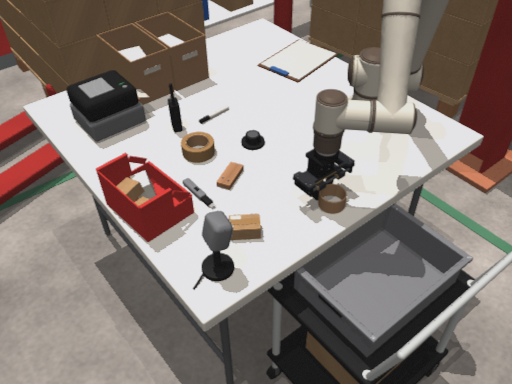

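The core is at (332,198), centred ahead of the fingers. I'll continue over the edge.

>>> send_rows --deltas '[[[0,0,0],[0,0,14],0.5],[[0,0,0],[0,0,28],0.5],[[0,0,0],[0,0,42],0.5],[[0,0,0],[0,0,56],0.5],[[0,0,0],[0,0,70],0.5],[[0,0,0],[0,0,82],0.5],[[0,0,0],[0,0,92],0.5],[[0,0,0],[0,0,102],0.5],[[0,0,0],[0,0,112],0.5],[[0,0,0],[0,0,122],0.5]]'

```text
t: 5.03
tcp_pos: [469.9, 357.4, 6.6]
eef_rot: [-1.208, 1.21, 1.208]
wrist_force: [-0.3, -0.3, -1.0]
opening: 43.6
```

>>> send_rows --deltas '[[[0,0,0],[0,0,10],0.5],[[0,0,0],[0,0,20],0.5],[[0,0,0],[0,0,20],0.5]]'

```text
t: 5.4
tcp_pos: [469.9, 377.8, 6.5]
eef_rot: [-1.208, 1.209, 1.208]
wrist_force: [0.1, -0.1, -0.4]
opening: 43.5
```

```bash
python3 - <<'E'
from rig import bot,capture
import cv2
o=bot.get_obs(); print(o["tcp_pos"],o["wrist_force"],o["opening"])
cv2.imwrite("pics/s2.png",capture("scene")["image"])
E
```

```text
[469.94618601 377.77645011   6.52971608] [ 0.07674312 -0.13129479 -0.44567594] 43.47645715972206
```

View pics/s2.png

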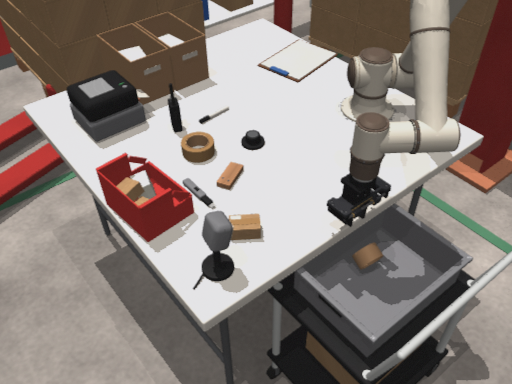

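The core has dropped into the tote, at (368,256). The plug is next.

>>> send_rows --deltas '[[[0,0,0],[-50,0,0],0.5],[[0,0,0],[-90,1,-50],0.5],[[0,0,0],[-100,2,-112],0.5],[[0,0,0],[-100,3,-174],0.5],[[0,0,0],[-100,3,-236],0.5],[[0,0,0],[-100,3,-298],0.5],[[0,0,0],[-100,3,-360],0.5],[[0,0,0],[-100,3,-422],0.5],[[0,0,0],[-100,3,-484],0.5],[[0,0,0],[-100,3,-540],0.5]]'

```text
t: 6.7
tcp_pos: [465.1, -165.4, 106.8]
eef_rot: [-1.207, 1.21, 1.207]
wrist_force: [-0.0, 0.2, -0.4]
opening: 43.8
```

>>> send_rows --deltas '[[[0,0,0],[5,0,-34],0.5],[[0,0,0],[45,0,-34],0.5],[[0,0,0],[80,0,-34],0.5],[[0,0,0],[102,0,-34],0.5],[[0,0,0],[102,0,-34],0.5]]'

```text
t: 7.32
tcp_pos: [464.0, -197.2, 3.2]
eef_rot: [-1.205, 1.213, 1.211]
wrist_force: [0.7, 0.4, -0.5]
opening: 43.1
```

```bash
python3 - <<'E'
from rig import bot,capture
import cv2
o=bot.get_obs(); print(o["tcp_pos"],o["wrist_force"],o["opening"])
cv2.imwrite("pics/t3.png",capture("top")["image"])
E
```

```text
[ 464.00501152 -197.18638324    3.15047981] [ 0.74449727  0.39136483 -0.50319396] 43.131471605303325
```

View pics/t3.png

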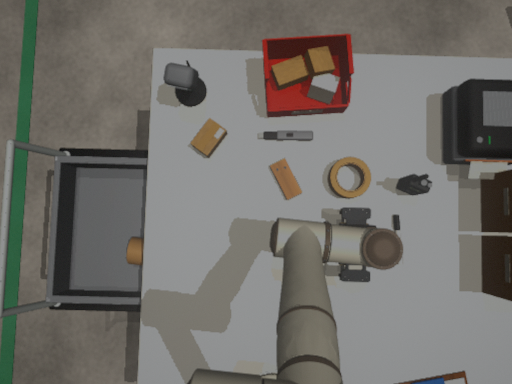

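The core shows in the tote at (135,250), and the arm is poised behind the plug.

>>> send_rows --deltas '[[[0,0,0],[-1,-2,10],0.5],[[0,0,0],[-1,-2,22],0.5],[[0,0,0],[-1,-2,34],0.5],[[0,0,0],[-1,-2,48],0.5],[[0,0,0],[-1,-2,62],0.5],[[0,0,0],[-1,-2,76],0.5],[[0,0,0],[-1,-2,90],0.5],[[0,0,0],[-1,-2,104],0.5],[[0,0,0],[-1,-2,118],0.5],[[0,0,0],[-1,-2,132],0.5]]'

```text
t: 8.62
tcp_pos: [467.9, -64.2, 5.5]
eef_rot: [-1.208, 1.21, 1.208]
wrist_force: [0.3, -0.3, 1.0]
opening: 43.2
```

```bash
python3 - <<'E'
from rig import bot,capture
import cv2
o=bot.get_obs(); print(o["tcp_pos"],o["wrist_force"],o["opening"])
cv2.imwrite("pics/s4.png",capture("scene")["image"])
E
```

```text
[467.93534122 -64.21930941   5.51601545] [ 0.34806708 -0.33396647  1.02732822] 43.18310530636286
```

View pics/s4.png

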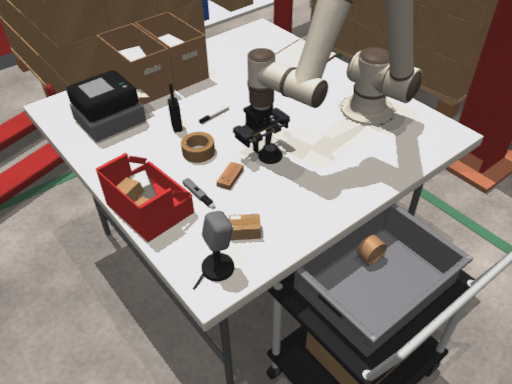

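The plug is at (270,152), still in front of the fingers and clear of the slat at (230,175). I'll keep pushing.

>>> send_rows --deltas '[[[0,0,0],[0.5,0,14],0.5],[[0,0,0],[0.5,0,29],0.5],[[0,0,0],[0.5,0,45],0.5],[[0,0,0],[0.5,0,61],0.5],[[0,0,0],[0.5,0,77],0.5],[[0,0,0],[0.5,0,93],0.5],[[0,0,0],[0.5,0,109],0.5],[[0,0,0],[0.5,0,125],0.5],[[0,0,0],[0.5,0,141],0.5],[[0,0,0],[0.5,0,157],0.5]]'

```text
t: 9.93
tcp_pos: [468.3, 92.9, 5.0]
eef_rot: [-1.208, 1.21, 1.208]
wrist_force: [-0.4, -0.2, 0.4]
opening: 43.4
```

>>> send_rows --deltas '[[[0,0,0],[0,0,16],0.5],[[0,0,0],[0,0,32],0.5],[[0,0,0],[0,0,48],0.5],[[0,0,0],[0,0,64],0.5],[[0,0,0],[0,0,80],0.5],[[0,0,0],[0,0,96],0.5],[[0,0,0],[0,0,112],0.5],[[0,0,0],[0,0,128],0.5],[[0,0,0],[0,0,142],0.5],[[0,0,0],[0,0,154],0.5]]'

```text
t: 11.18
tcp_pos: [468.6, 246.8, 5.0]
eef_rot: [-1.208, 1.21, 1.208]
wrist_force: [-0.0, -1.6, 1.2]
opening: 43.9
```

```bash
python3 - <<'E'
from rig import bot,capture
import cv2
o=bot.get_obs(); print(o["tcp_pos"],o["wrist_force"],o["opening"])
cv2.imwrite("pics/s5.png",capture("scene")["image"])
E
```

```text
[468.60086395 246.77003333   5.02138578] [-0.02632807 -1.59244851  1.20509935] 43.91225725643446
```

View pics/s5.png

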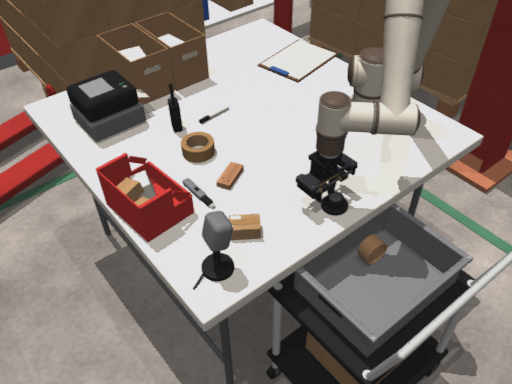

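The plug is at (335,203), nearing the edge. I'll push it over slowly.

>>> send_rows --deltas '[[[0,0,0],[0,0,12],0.5],[[0,0,0],[0,0,24],0.5],[[0,0,0],[0,0,36],0.5],[[0,0,0],[0,0,48],0.5],[[0,0,0],[0,0,60],0.5],[[0,0,0],[0,0,71],0.5],[[0,0,0],[0,0,81],0.5],[[0,0,0],[0,0,90],0.5],[[0,0,0],[0,0,99],0.5],[[0,0,0],[0,0,108],0.5]]'

```text
t: 12.48
tcp_pos: [468.8, 354.3, 5.1]
eef_rot: [-1.208, 1.21, 1.208]
wrist_force: [0.2, 0.0, 0.3]
opening: 43.3
```

>>> send_rows --deltas '[[[0,0,0],[0,0,8],0.5],[[0,0,0],[0,0,16],0.5],[[0,0,0],[0,0,24],0.5],[[0,0,0],[0,0,24],0.5]]'

```text
t: 12.98
tcp_pos: [468.9, 378.6, 5.0]
eef_rot: [-1.208, 1.209, 1.208]
wrist_force: [-0.5, 0.4, -0.5]
opening: 43.4
```

```bash
python3 - <<'E'
from rig import bot,capture
import cv2
from h import *
o=bot.get_obs(); print(o["tcp_pos"],o["wrist_force"],o["opening"])
cv2.imwrite("pics/s6.png",capture("scene")["image"])
c=capture("top"); cv2.imwrite("pics/t6.png",c["image"])
hsv=cv2.cvtColor(c["image"],cv2.COLOR_BGR2HSV); m=(hsv[...,1]>70).astype(np.uint8); m[:155]=0;m[205:]=0;m[:,:265]=0;m[:,310:]=0
k=max(cv2.findContours(m,cv2.RETR_EXTERNAL,cv2.CHAIN_APPROX_NONE)[0],key=cv2.contourArea); r=cv2.minAreaRect(k)
P=np.array([ray(c,u,v,18)[:2] for u,v in cv2.boxPoints(r)]);print(P.round(1).tolist(),P.mean(0))
E
```

```text
[468.91627499 378.57465129   5.02866408] [-0.46649969  0.44502536 -0.45336099] 43.40015504690327
[[677.0, 29.4], [700.2, -12.2], [604.0, -64.7], [581.1, -23.2]] [640.57699325 -17.6732459 ]
```

View pics/s6.png

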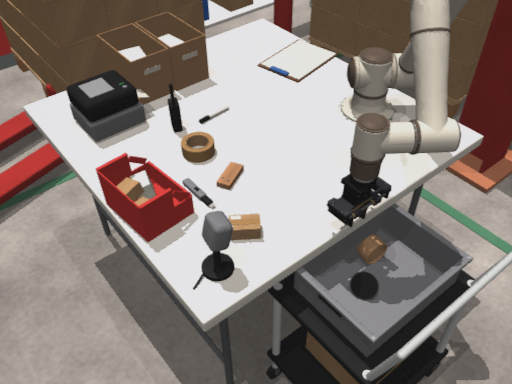

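The plug is in the tote at (365,285). The slat measures 109×48 mm with its centre near (639,-18) and its long axis at 28.5°. I'll turn the tool and push it along its own normal.

>>> send_rows --deltas '[[[0,0,0],[-50,0,0],0.35],[[-0.06,0,0],[-90,-18,-40],0.35],[[-0.12,0,0],[-100,-42,-95],0.35],[[-0.18,0,0],[-100,-66,-150],0.35],[[-0.25,0,0],[-100,-90,-205],0.35],[[-0.31,0,0],[-100,-114,-260],0.35],[[-0.37,0,0],[-100,-138,-315],0.35],[[-0.43,0,0],[-100,-162,-370],0.35],[[-0.497,0,0],[-100,-182,-415],0.35],[[-0.497,0,0],[-95,-195.5,-444],0.35]]'

```text
t: 14.32
tcp_pos: [663.9, -69.3, 100.2]
eef_rot: [-1.563, 0.934, 1.562]
wrist_force: [0.0, 0.6, 0.6]
opening: 56.6
```

```bash
python3 - <<'E'
from rig import bot,capture
import cv2
from h import *
o=bot.get_obs(); print(o["tcp_pos"],o["wrist_force"],o["opening"],R.from_rotvec(o["eef_rot"]).as_matrix().round(3))
cv2.imwrite("pics/t7.png",capture("top")["image"])
E
```

```text
[663.94903121 -69.30426461 100.18050518] [0.00344164 0.61900448 0.59579715] 56.566676371208146 [[ 0.001 -0.881 -0.473]
 [-0.    -0.473  0.881]
 [-1.    -0.    -0.   ]]
```

View pics/t7.png

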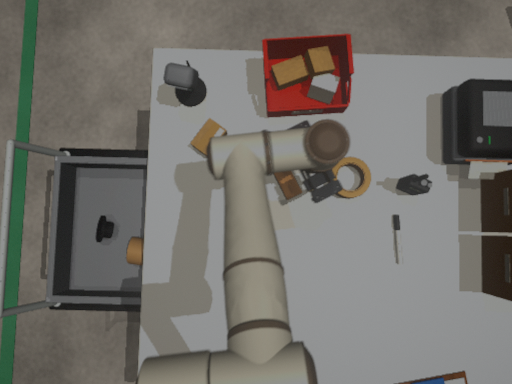

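The plug (105,230) and core (135,250) are both in the tote, and the gripper is behind the slat, clear of the tape roll and cutter. I'll lower it.

>>> send_rows --deltas '[[[0,0,0],[30,0,0],0.35],[[0,0,0],[60,0,0],0.35],[[0,0,0],[85,0,0],0.35],[[0,0,0],[95,0,0],0.35],[[0,0,0],[95,0,0],0.35]]'

```text
t: 15.0
tcp_pos: [663.2, -66.6, 4.7]
eef_rot: [-1.563, 0.934, 1.565]
wrist_force: [1.2, -0.7, 0.4]
opening: 56.7
```

>>> send_rows --deltas '[[[0,0,0],[0,0,10],0.35],[[0,0,0],[0,0,20],0.35],[[0,0,0],[0,0,30],0.35],[[0,0,0],[0,0,42],0.35],[[0,0,0],[0,0,55],0.35],[[0,0,0],[0,0,68],0.35],[[0,0,0],[0,0,81],0.35],[[0,0,0],[0,0,94],0.35],[[0,0,0],[0,0,107],0.35],[[0,0,0],[0,0,120],0.35]]'

```text
t: 16.25
tcp_pos: [606.0, 39.8, 5.0]
eef_rot: [-1.564, 0.933, 1.564]
wrist_force: [0.4, -0.1, 0.3]
opening: 56.9
```

```bash
python3 - <<'E'
from rig import bot,capture
import cv2
o=bot.get_obs(); print(o["tcp_pos"],o["wrist_force"],o["opening"])
cv2.imwrite("pics/s8.png",capture("scene")["image"])
E
```

```text
[606.04824283  39.82745854   5.02861665] [ 0.39884274 -0.06422096  0.33609363] 56.94653385644602
```

View pics/s8.png

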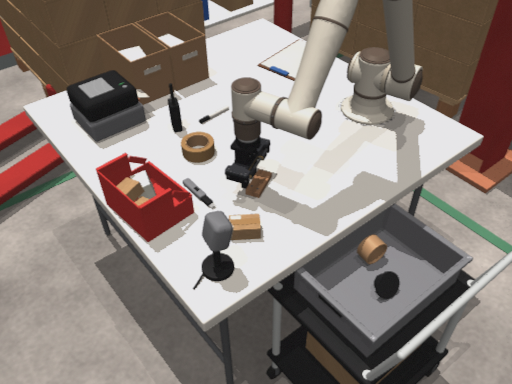

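The slat is at (260,183), square against both fingertips and clear of the carton.

>>> send_rows --deltas '[[[0,0,0],[0,0,14],0.35],[[0,0,0],[0,0,28],0.35],[[0,0,0],[0,0,42],0.35],[[0,0,0],[0,0,56],0.35],[[0,0,0],[0,0,70],0.35],[[0,0,0],[0,0,84],0.35],[[0,0,0],[0,0,98],0.35],[[0,0,0],[0,0,112],0.35],[[0,0,0],[0,0,126],0.35],[[0,0,0],[0,0,140],0.35]]'

```text
t: 17.55
tcp_pos: [539.5, 163.1, 5.0]
eef_rot: [-1.564, 0.933, 1.564]
wrist_force: [0.5, -0.4, 0.4]
opening: 56.5
```

>>> send_rows --deltas '[[[0,0,0],[0,0,14],0.35],[[0,0,0],[0,0,28],0.35],[[0,0,0],[0,0,42],0.35],[[0,0,0],[0,0,56],0.35],[[0,0,0],[0,0,70],0.35],[[0,0,0],[0,0,84],0.35],[[0,0,0],[0,0,98],0.35],[[0,0,0],[0,0,112],0.35],[[0,0,0],[0,0,126],0.35],[[0,0,0],[0,0,140],0.35]]'

```text
t: 18.8
tcp_pos: [473.0, 286.3, 5.1]
eef_rot: [-1.564, 0.933, 1.564]
wrist_force: [0.5, -1.2, 0.1]
opening: 56.6
```

```bash
python3 - <<'E'
from rig import bot,capture
import cv2
o=bot.get_obs(); print(o["tcp_pos"],o["wrist_force"],o["opening"])
cv2.imwrite("pics/s9.png",capture("scene")["image"])
E
```

```text
[473.03495432 286.29591165   5.06290738] [ 0.53828693 -1.21433938  0.11338129] 56.608511913365525
```

View pics/s9.png

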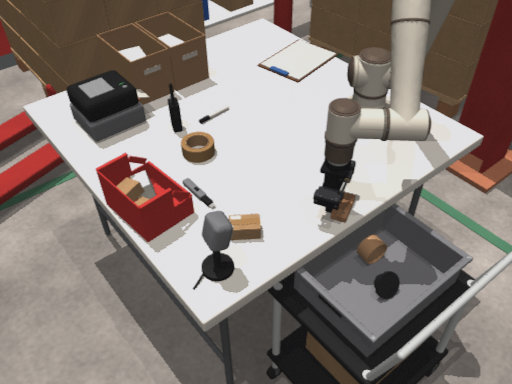

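The slat is at (344,206), with its leading corner at the edge. I'll continue slowly.

>>> send_rows --deltas '[[[0,0,0],[0,0,12],0.35],[[0,0,0],[0,0,24],0.35],[[0,0,0],[0,0,36],0.35],[[0,0,0],[0,0,48],0.35],[[0,0,0],[0,0,59],0.35],[[0,0,0],[0,0,69],0.35],[[0,0,0],[0,0,79],0.35],[[0,0,0],[0,0,88],0.35],[[0,0,0],[0,0,97],0.35],[[0,0,0],[0,0,105],0.35]]'

```text
t: 20.1
tcp_pos: [423.3, 378.4, 5.0]
eef_rot: [-1.564, 0.933, 1.564]
wrist_force: [0.0, -0.0, -0.5]
opening: 56.6
```

```bash
python3 - <<'E'
from rig import bot,capture
import cv2
o=bot.get_obs(); print(o["tcp_pos"],o["wrist_force"],o["opening"])
cv2.imwrite("pics/s10.png",capture("scene")["image"])
E
```

```text
[423.33163062 378.40175672   5.03956902] [ 0.00946659 -0.0333222  -0.47176602] 56.564214120763395
```

View pics/s10.png

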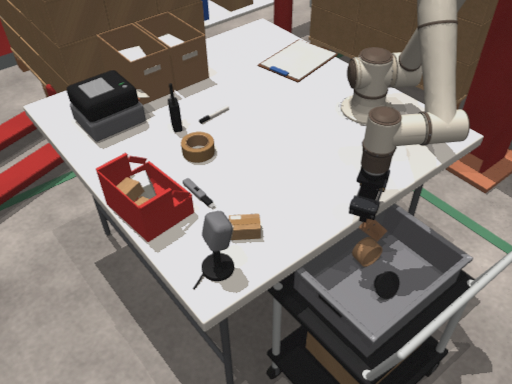

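The slat has left the table and shows at (373,228) beside the core. I'll retract and check how it lies.

>>> send_rows --deltas '[[[0,0,0],[-40,0,0],0.35],[[0,0,0],[-90,0,-30],0.35],[[0,0,0],[-120,0,-80],0.35],[[0,0,0],[-130,0,-130],0.35],[[0,0,0],[-130,0,-180],0.35],[[0,0,0],[-130,0,-180],0.35]]'

```text
t: 20.9
tcp_pos: [510.0, 216.7, 135.2]
eef_rot: [-1.56, 0.936, 1.56]
wrist_force: [-0.4, 0.1, -0.3]
opening: 56.6
```

```bash
python3 - <<'E'
from rig import bot,capture
from h import *
o=bot.get_obs(); print(o["tcp_pos"],o["wrist_force"],o["opening"])
s=capture("scene")["image"]; t=capture("top")["image"]
a=cv2.resize(s[190:330,260:480],None,fx=3,fy=3,interpolation=cv2.INTER_CUBIC); cv2.imwrite("pics/s11.png",a); cv2.imwrite("pics/t11.png",t)
b=cv2.resize(t[140:320,40:240],None,fx=3,fy=3,interpolation=cv2.INTER_CUBIC); cv2.imwrite("pics/t11z.png",b)
for n,im in (("scene",s),("top",t)):
    d=cv2.absdiff(im,cv2.imread(f"pics/{n}0.png")).max(2); cv2.imwrite(f"pics/d_{n}.png",cv2.resize(np.minimum(d.astype(int)*3,255).astype(np.uint8),(768,576)))
E
```

```text
[509.96091547 216.68815623 135.20005547] [-0.39715194  0.0696137  -0.34691258] 56.60925018162615
```

View pics/s11.png

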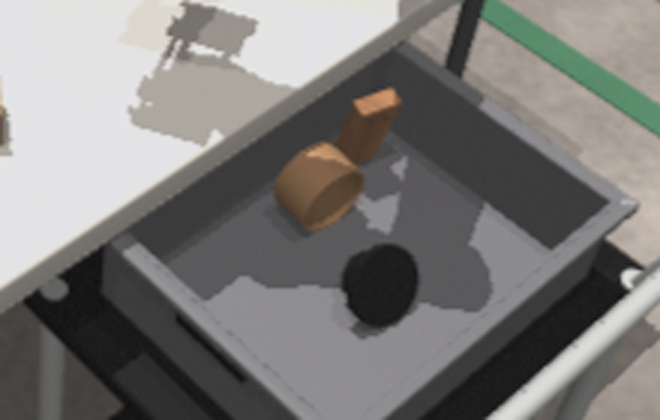

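View pics/t11z.png

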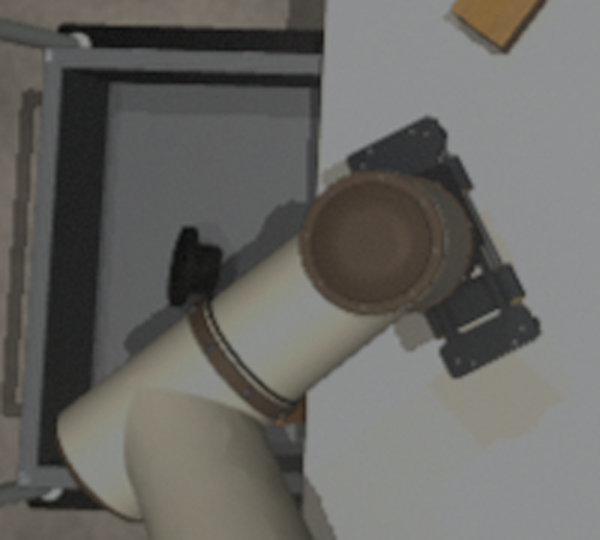

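View pics/d_top.png

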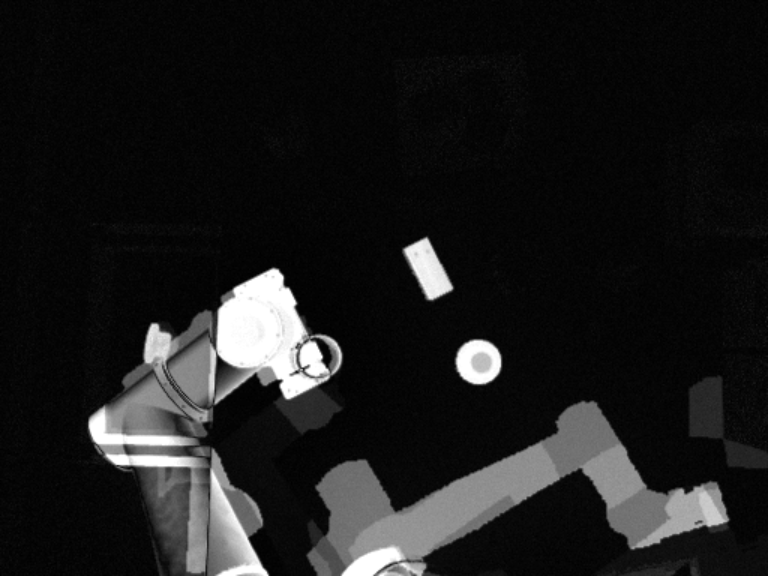

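View pics/d_scene.png

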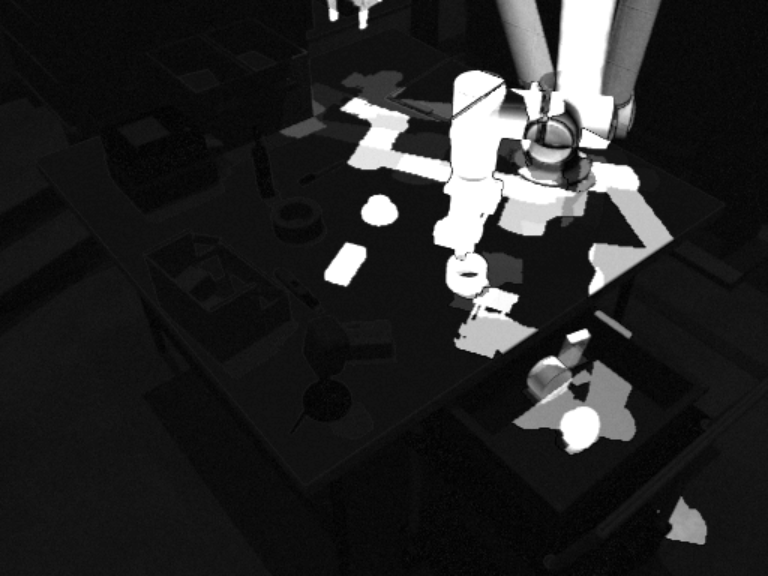

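The core and plug are in the tote and nothing else has moved, since the difference images only show the scrap, arm and shadows. The slat is standing on end at zoomed (370,125), so I'll clear the view and check that it has settled.

>>> send_rows --deltas '[[[0,0,0],[-20,0,-40],0.35],[[0,0,0],[-40,0,-80],0.35],[[0,0,0],[-40,0,-130],0.35],[[0,0,0],[-40,0,-180],0.35],[[0,0,0],[-40,0,-230],0.35],[[0,0,0],[-40,0,-260],0.35],[[0,0,0],[-40,0,-260],0.35],[[0,0,0],[-40,0,-260],0.35]]'

```text
t: 22.0
tcp_pos: [632.3, -8.0, 174.7]
eef_rot: [-1.564, 0.932, 1.565]
wrist_force: [-0.3, 0.3, -0.3]
opening: 56.6
```

```bash
python3 - <<'E'
from rig import bot,capture
from h import *
o=bot.get_obs(); print(o["tcp_pos"],o["wrist_force"],o["opening"])
s=capture("scene")["image"]; t=capture("top")["image"]
a=cv2.resize(s[190:330,260:480],None,fx=3,fy=3,interpolation=cv2.INTER_CUBIC); cv2.imwrite("pics/s12.png",a)
b=cv2.resize(t[140:320,40:240],None,fx=3,fy=3,interpolation=cv2.INTER_CUBIC); cv2.imwrite("pics/t12z.png",b)
E
```

```text
[632.27402616  -8.03755912 174.71971423] [-0.25382103  0.30028079 -0.34634744] 56.56164761870872
```

View pics/s12.png

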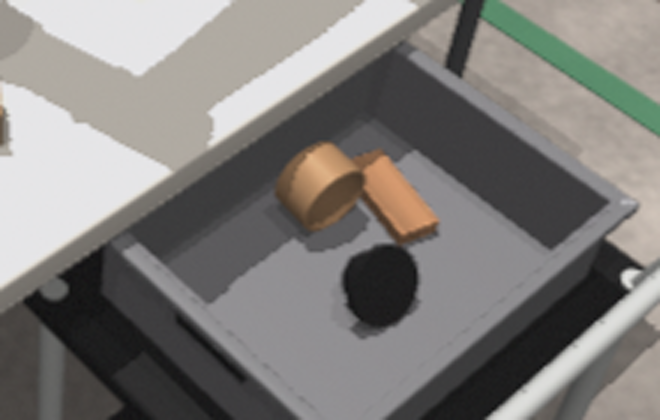

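View pics/t12z.png

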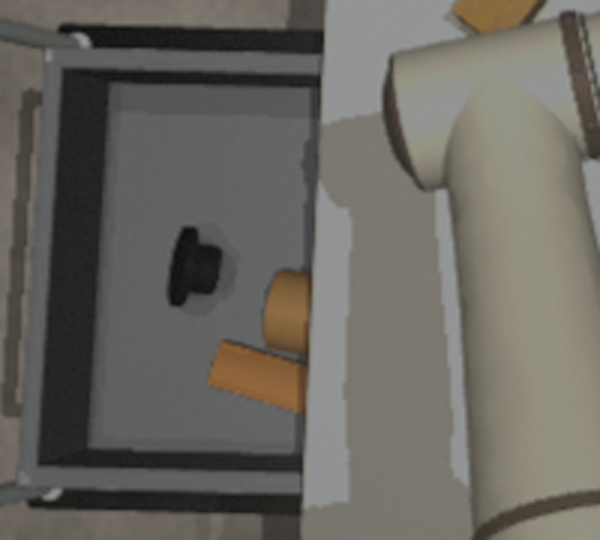

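The slat has toppled and now lies on the tote floor at zoomed (400,195), so all three pieces are inside. The arm is up and clear, so I'll hand in.

```bash
python3 - <<'E'
from rig import bot
print(bot.sign_off())
E
```

```text
the job is handed in; nothing more can be done
None
```

The tape core, plug and slat piece are all in the tote, and the job was handed in at about 22 s. I pushed each one along the table with half-open fingertips, about 5 mm above the surface. The core and plug went straight over the left edge and the slat went along its own normal.

- **Scrap:** the last scene and top views show all three on the tote floor. The slat was briefly standing on end after its drop, then toppled flat before I handed in.
- **Other things:** image differences against the start, taken just before the final retreat, show no movement of the tape roll, carton, marker, cutter or radio.
- **Arm:** it ended about 175 mm above the table, with wrist force near 0 N and touching nothing.

No check failed or disagreed beyond 2–3 mm of scatter in the position measurements.

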